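# Nest the third tube in the marking jig and hold its sprung gate at the mark

### The job

Three tube blanks are to be scribed to length together. Lay the loose tube, without dropping it, into the groove on top of the two tubes in the marking jig, with its end up against the jig's stop plate like theirs, and let go of it; then take the jig's sprung rod by its black knob and draw it out against the spring until the red ring has just come out of the housing's mouth. Finish while still holding the knob with the ring there, the three tubes still nested against the stop plate and the small tools lying about left alone, so that a colleague can scribe along the gate.

Things in the scene. Friction and masses are not known exactly. Their poses are not given: they have to be found in the camera images.
- marking_jig: Fixed metal jig, grey base, 338 mm long, 124 mm wide (76 mm at the rod's end), base 8 mm thick. Origin: underside, on the middle line, below the face of the stop plate. Local -y: the way the tubes run from the stop plate and the way the rod is drawn out. Two lower tubes lie in it side by side between 32 mm high walls, centres 30 mm above the bench, 22 mm either side of the middle, tops 52 mm high.
- nest (a point): Where the third tube's centre belongs, fixed on the jig: on its middle line, 68 mm above the bench, 70 mm (half a tube) from the stop plate's face; axes as the jig's.
- stop_face (a point): Centre line of the dark steel stop plate's face, 68 mm above the bench. The face looks along the jig's local -y; the plate is 8 mm thick, 84 mm high, 76 mm wide (36 mm above 52 mm height); the three tube ends butt on it.
- rod_mouth (a point): Centre of the brass-collared mouth of the rod's blue housing tube (26 mm thick), 112 mm above the bench, at jig local y = +0.030; the housing runs on to local +y.
- loose_tube: The loose bare steel tube blank, 44 mm outside diameter, 140 mm long, about 0.22 kg, lying level in a wooden rest. Origin at its centre, 37 mm above the bench at the start; its axis is local y (it may be rolled about this axis; both ends are alike).
- tube_rest: Low fixed wooden rest with a shallow V, 40 mm wide (narrower than the tube), 100 mm long along local y, 21 mm high; origin at the centre of its underside.
- lower_tube_near: One of the two lower tubes lying in the jig, same size and axes as the loose tube; origin at its centre.
- lower_tube_far: The other lower tube in the jig, same size and axes; origin at its centre.
- rod_travel (a joint): Travel of the telescoping steel rod (12 mm thick) out of its housing, m: 0 = home, grows along the jig's local -y, end of travel 0.110. A spring inside pulls it home with 5.4 N at home, 0.9 N more per 10 mm. At 0.085 the 4 mm wide red ring has just come out fully at the brass mouth; thin black rings come out at 0.0275 and 0.0575.
- draw_rod: The moving part: rod, black knob and gate. The upright round knob on the rod's end is 18 mm thick, 40 mm tall, its top 163 mm above the bench. The gate is a 3 mm roof-shaped steel template hanging from the rod's end that passes over the stop plate and the nested tubes with 5 mm to spare all round. Its origin is the jig's own with the rod home and moves with the rod.
- knob_mid (a point): Point on the knob's axis, 146 mm above the bench, where it is best gripped from above. The block and gate below it reach up to 123 mm; with the rod home, the brass collar 10 mm behind it reaches 128 mm, the housing's clamps 133 mm.
- scriber: Bystander: thin steel scriber, 10x128x11 mm, on the bench.
- marker: Bystander: white and black marker, 18x115x18 mm, on the bench.
- dial_caliper: Bystander: steel dial caliper, 69x230x16 mm, on the bench.
- tape_measure: Bystander: yellow and black tape measure, 35x72x64 mm, on the bench.
Mind the look-alikes: they are no part of the job. Leave any yellow look-alike of the loose_tube alone.

How it is judged:
By the outcome, as a careful person would: the job done as asked, in the order asked, and still so for the second after the job is handed in, while the arm keeps its last pose, push and grip.
It also fails if it takes over 58 s, if anything falls off the work surface, if the arm or the gripper's body presses on something with over 40 N, if the wrist force passes 120 N, or if a joint passes its speed limit or range.

### The arm

A 7-joint arm with a two-finger parallel gripper is mounted at the origin on a cart in front of the work surface, level with it; the furniture and walls round the work are solid. World frame = base frame: x ahead of the robot, y to its left, z up, the work surface at z = 0. Lengths are in m, angles in rad, forces in N, time in s.
With the tool pointing down it reaches from about 0.425 to 0.875 m from the base axis. Payload 4.7 kg.
Tool frame: the origin (TCP) lies on the mounting face of the last link; the fingertips stand 182 mm ahead of it and the grasp point (between the pads) lies 164 mm ahead of it (ctrl.finger_overhang is the distance from the TCP to the fingertips, in m); z points along the fingers, y is the line along which they close (so a half turn about z gives the same grasp; the last joint's range is limited). The gripper opens to 87 mm and grips with 3 to 60 N. Pads are 19 mm wide; open, the fingers measure 117 mm over their backs; the gripper's body (75 mm by 190 mm) begins 51 mm behind the grasp point.
Start: joints at [-1.231, 0.321, -0.07, 1.45, 0.023, 1.371, -0.057], TCP at [0.208, 0.616, 0.405] pointing down, gripper open.
Joint ranges: [-2.86, 2.86], [-0.3, 2.09], [-1.38, 1.24], [0.06, 2.45], [-1.56, 4.7], [0.09, 2.05], [-2.69, 2.69]. Speed limits (rad/s): [2.57, 2.57, 3.14, 3.14, 3.14, 3.14, 3.14].

### API

Orientations are given as a rotation vector (axis times angle).
In Python, from bench import ctrl gives the robot as it stands.
- The arm moves only by the shell command python3 -m jog 'ROWS' [FORCE]. ROWS is a JSON object of lists of equal length, an entry for each row: "translation": the shift along the tool's x, y, z as a fraction of full scale, a list of three; "yaw": the turn about the tool's z as a fraction of full scale; "jaw": the closure, from 0 (fully open) to 1 (shut). In form: {"translation": [[dx, dy, dz], ...], "yaw": [yaw, ...], "jaw": [jaw, ...]}. A call has 1 to 8 rows; each row is the pose to reach, as a shift and turn from the pose commanded when the call began, along the tool's axes at that moment, turning the shorter way round; what a row does not reach only later rows make up. Full scale, the value 1, is 0.2 m for a shift and 180 degrees for a turn. A row lasts 1/8 s, in which the tool goes at most 62.5 mm and 10.7 degrees, less where a joint would pass 70% of its speed; a pose out of reach is approached as far as the arm can. A call with a number of a shift or a turn outside -1 to 1 is refused whole. A call with a gripper value outside its range is refused whole. The fingers move at their own pace and stop on an object; FORCE is the grip in N (left out, the last holds). Time passes only in rows, so rows that repeat a pose let the fingers close. It gives the time, the measured TCP pose, the force, the opening and the grip force at its end, in the units of the state.
- ctrl.get_state(): the state, without advancing time (a new reading comes with each control period).
- ctrl.get_image(name): name is "side" or "top"; returns a dict with "pixels" (420x560x3 uint8, blue, green, red), "fx", "fy", "cx", "cy" (pixels), "R" (3x3) and "t" (3): a world point X has camera coordinates R X + t. Camera axes: x right, y down, z forward; pixel columns grow to the right and rows downward; lengths in m; the calibration is good to about 2 mm. A picture is of the moment at which its call begins. There is no depth.
- ctrl.close_job(): hands the job in; it is judged then, once.
Trained networks look in a picture, given as the dict that the camera call returned (one of the last four; its "shot" number tells which), for a name from the list of things; names that differ only in an ending like _2 or _b are one class to them, and where a whole thing is asked for, a point or a joint stands for the part that bears it (a point fixed in the world has none). Each returns a list of dicts, best first, with "p" (0 to 1); they miss things now and then, are a little off and sometimes report something else, mostly with a low value. They report only what shows in the picture. A call takes as long as a camera call. They do not tell look-alikes from the thing itself.
- ctrl.silhouettes(label, picture): "region" (420x560 bool, what is visible of it) and "at" ([column, row] in pixels, amid what is visible of it).
The state is a dict: "time": time; "joint_positions": joint angles; "qd": joint speeds; "joint_torque": joint torques, N m; "position": TCP position; "tool_rot": TCP orientation; "ft_force": force on the tool from outside, world axes, zero at the start; "torque": the same for the moment, N m; "grip_width": opening from 0.0 (shut) to 1.0 (fully open); "grip_force": force on a finger pad.
Only numpy, scipy, OpenCV 4.12 (cv2) and the standard library are available. Lean on these libraries where they do the work, as an engineer would, in place of code of your own. Each camera call takes 0.05 s, during which the arm holds its last target. There are 200 camera calls.

## Working session

There is one attempt and no reset: what is moved stays moved. The work goes in short steps, Python scripts to look and compute and a shell command to move; the robot and the scene stay as the last step left them, time stands still between calls to the robot, and variables do not carry over. Pictures are saved under pics/ and viewed, at most 10 in all, crops included, and the job is handed in when it is done.

```bash
mkdir -p pics; ls
cat > h.py <<'E'
import numpy as np, cv2
from bench import ctrl
def ray(im,px):
    R=np.array(im["R"]);t=np.array(im["t"])
    d=R.T@np.array([(px[0]-im["cx"])/im["fx"],(px[1]-im["cy"])/im["fy"],1.]);return -R.T@t,d
def atz(im,px,z):
    c,d=ray(im,px);return c+d*(z-c[2])/d[2]
def proj(im,X):
    p=np.array(im["R"])@np.array(X)+np.array(im["t"]);return np.array([im["fx"]*p[0]/p[2]+im["cx"],im["fy"]*p[1]/p[2]+im["cy"]])
E
python3 - <<'E'
from h import *
s=ctrl.get_state();print({k:np.round(v,3) for k,v in s.items()})
for n in("top","side"):
    im=ctrl.get_image(n);cv2.imwrite(f"pics/{n}0.png",im["pixels"]);print(n,ray(im,(280,210)))
    for l in["marking_jig","loose_tube","tube_rest","draw_rod","scriber","marker","dial_caliper","tape_measure"]:
        for r in ctrl.silhouettes(l,im):
            print(l,round(r["p"],2),np.round(r["at"]),r["region"].sum(),np.round(atz(im,r["at"],.037),3))
E
```

```text
pics
{'time': np.float64(0.0), 'joint_positions': array([-1.231,  0.322, -0.07 ,  1.452,  0.023,  1.371, -0.057]), 'qd': array([ 0.   , -0.   , -0.001, -0.   , -0.001,  0.001, -0.   ]), 'joint_torque': array([-0.0000e+00, -4.9129e+01, -4.0400e-01, -3.1253e+01, -6.4000e-02,
        4.4000e-02,  0.0000e+00]), 'position': array([0.208, 0.616, 0.404]), 'tool_rot': array([-5.09e-01, -3.10e+00,  3.00e-03]), 'ft_force': array([ 0.064, -0.399,  0.482]), 'torque': array([ 0.013, -0.009,  0.037]), 'grip_force': np.float64(0.0), 'grip_width': np.float64(1.001)}
top (array([ 0.33736078, -0.04423854,  1.53446506]), array([ 0.14533864, -0.01437647, -0.98940862]))
marking_jig 0.71 [202. 210.] 2974 [0.557 0.15  0.037]
loose_tube 0.72 [372. 214.] 872 [ 0.545 -0.322  0.037]
loose_tube 0.47 [293. 271.] 585 [ 0.389 -0.099  0.037]
draw_rod 0.71 [201. 205.] 154 [0.573 0.154 0.037]
scriber 0.72 [234. 225.] 836 [0.517 0.06  0.037]
scriber 0.65 [147. 272.] 138 [0.388 0.299 0.037]
marker 0.47 [215. 279.] 226 [0.37  0.113 0.037]
side (array([-0.08567446, -0.24454632,  1.01478321]), array([ 0.57547233,  0.20539941, -0.7916514 ]))
marking_jig 0.75 [208. 205.] 3782 [0.578 0.19  0.037]
marking_jig 0.16 [217. 196.] 399 [0.613 0.181 0.037]
loose_tube 0.95 [404. 337.] 1381 [ 0.391 -0.356  0.037]
loose_tube 0.83 [398. 270.] 1188 [ 0.552 -0.311  0.037]
tube_rest 0.65 [397. 286.] 263 [ 0.508 -0.318  0.037]
draw_rod 0.89 [215. 195.] 348 [0.613 0.185 0.037]
scriber 0.62 [136. 257.] 170 [0.375 0.283 0.037]
marker 0.69 [200. 285.] 291 [0.359 0.107 0.037]
dial_caliper 0.65 [215. 193.] 308 [0.622 0.19  0.037]
dial_caliper 0.63 [278. 308.] 971 [ 0.364 -0.081  0.037]
tape_measure 0.51 [278. 308.] 938 [ 0.364 -0.08   0.037]
```

View pics/top0.png

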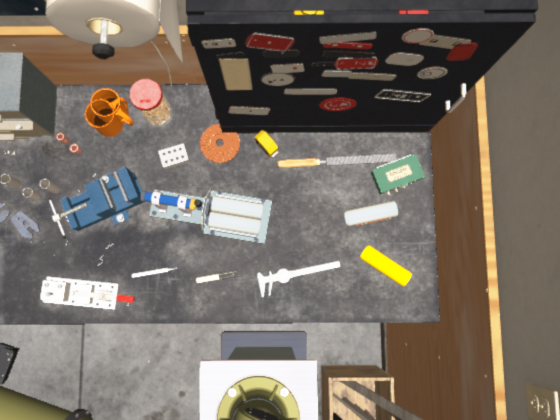

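View pics/side0.png

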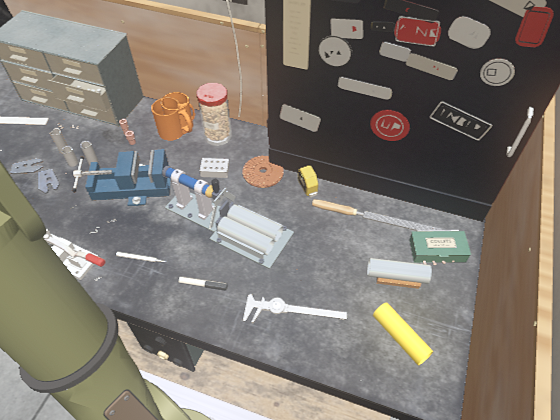

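The loose steel tube is at top (371,213) and side (398,270), in its wooden rest. The other candidates are the yellow tube at top (386,265) / side (404,337), which is a look-alike to leave alone, and the two lower tubes in the jig at top (237,216). I choose the grey tube in the rest and check it with one close crop of both it and the jig.

Run:
```python
from h import *
t=cv2.imread("pics/top0.png");s=cv2.imread("pics/side0.png")
f=lambda i,x,y,w,h,k:cv2.resize(i[y:y+h,x:x+w],None,fx=k,fy=k,interpolation=cv2.INTER_CUBIC)
a=np.hstack([f(t,140,180,140,70,4),f(t,335,190,60,70,4)])
b=np.hstack([f(s,155,155,140,75,4),f(s,355,240,60,75,4)])
cv2.imwrite("pics/crop0.png",np.vstack([a,b]))
```

```text
(no output)
```

View pics/crop0.png

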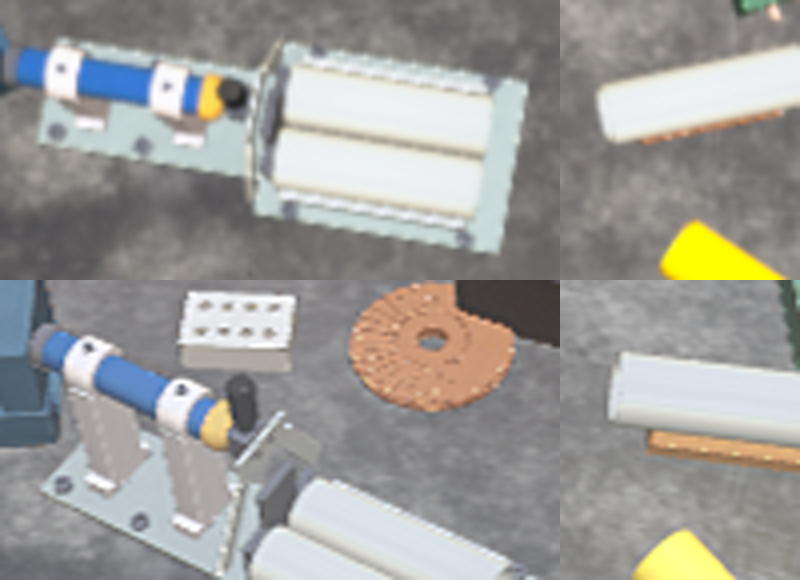

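The crop confirms a bare grey steel tube in the wooden rest, and it shows the jig with its stop plate, gate and knob (knob at top (198,202)). Next I fit the poses using the network masks and the known sizes.

```bash
cat > fit.py <<'E'
from h import *
from scipy.optimize import minimize
def cyl(x,y,a,z,L=.14,r=.022,off=(0,0)):
    c,s=np.cos(a),np.sin(a);u=np.linspace(0,2*np.pi,40);P=[]
    for e in(-L/2,L/2):
        for w in u:
            lx,ly=off[0]+r*np.cos(w),off[1]+e
            P.append([x+c*lx-s*ly,y+s*lx+c*ly,z+r*np.sin(w)])
    return np.array(P)
def mask(im,P,k=4):
    q=np.array([proj(im,p) for p in P],np.float32);h=cv2.convexHull(q)
    m=np.zeros((420*k,560*k),np.uint8);cv2.fillPoly(m,[np.int32(np.round((h+.5)*k*16-8))],1,shift=4);return m
def fit(ims,regs,z,x0,off=(0,0),k=4):
    R=[cv2.resize(r.astype(np.uint8),None,fx=k,fy=k,interpolation=cv2.INTER_NEAREST) for r in regs]
    def f(v):
        c=0
        for im,r in zip(ims,R):
            m=mask(im,cyl(*v,z,off=off),k);c+=1-(m&r).sum()/(m|r).sum()
        return c
    o=minimize(f,x0,method="Nelder-Mead",options=dict(initial_simplex=np.array(x0)+np.array([[0,0,0],[.012,0,0],[0,.012,0],[0,0,.1]]),xatol=1e-4,fatol=1e-4))
    return o.x,o.fun
E
python3 - <<'E'
from fit import *
ims=[ctrl.get_image(n) for n in("top","side")]
A=[ctrl.silhouettes("loose_tube",i) for i in ims]
print([[(round(r["p"],2),np.round(r["at"],1).tolist()) for r in a] for a in A])
T=[min(A[0],key=lambda r:np.hypot(*(np.array(r["at"])-[371,213]))),min(A[1],key=lambda r:np.hypot(*(np.array(r["at"])-[398,270])))]
x0=[.548,-.318,1.7]
for s in([0,1],[0],[1]): print("loose",s,fit([ims[i] for i in s],[T[i]["region"] for i in s],.037,x0))
for l in("lower_tube_near","lower_tube_far"):
    B=[ctrl.silhouettes(l,i) for i in ims]
    for n,b,im in zip("ts",B,ims):
        for r in b:
            if r["p"]>.3:
                p=atz(im,r["at"],.04);print(l,n,round(r["p"],2),np.round(r["at"],1),r["region"].sum(),p.round(3))
                if abs(p[1]-.05)<.08 and r["region"].sum()<1600: print("  fit",fit([im],[r["region"]],.030,[p[0],p[1],-.1]))
# hand corners (top then side)
d=lambda p,o:((p[0]+.5)/4-.5+o[0],(p[1]+.5)/4-.5+o[1])
for p in[(527,80),(500,252),(285,42),(255,213),(60,38),(40,142)]: print("top corner",atz(ims[0],d(p,(140,180)),.008).round(4))
print("knob top",atz(ims[0],d((234,92),(140,180)),.160).round(4))
print("knob side",atz(ims[1],d((241,380-280),(155,155)),.163).round(4))
print("corner side",atz(ims[1],d((42,490-280),(155,155)),.008).round(4))
E
```

```text
[[(0.72, [372.4, 215.2]), (0.7, [385.8, 265.0]), (0.21, [198.0, 208.9])], [(0.89, [404.0, 337.6]), (0.86, [397.1, 268.4])]]
loose [0, 1] (array([ 0.54906168, -0.31298688,  3.33265646]), np.float64(0.2623587132816404))
loose [0] (array([ 0.54666273, -0.31871241,  3.32072542]), np.float64(0.0980392156862745))
loose [1] (array([ 0.55039017, -0.30994684,  3.32671137]), np.float64(0.054252730755293244))
lower_tube_near t 0.64 [234.4 223. ] 775 [0.521 0.06  0.04 ]
  fit (array([ 0.52201998,  0.06122071, -0.18093419]), np.float64(0.06975517890772132))
lower_tube_near s 0.68 [242.7 237.3] 931 [0.513 0.066 0.04 ]
  fit (array([ 0.52727604,  0.06569327, -0.18249742]), np.float64(0.10055595842397869))
lower_tube_far t 0.68 [238.2 212. ] 852 [0.552 0.05  0.04 ]
  fit (array([ 0.56666805,  0.05358431, -0.19956777]), np.float64(0.05294842968013347))
lower_tube_far s 0.7 [253.4 222.3] 818 [0.564 0.058 0.04 ]
  fit (array([ 0.57533193,  0.06001068, -0.1744712 ]), np.float64(0.17101596148973908))
top corner [ 0.5914 -0.0422  0.008 ]
top corner [ 0.4695 -0.0226  0.008 ]
top corner [0.6198 0.1295 0.008 ]
top corner [0.4979 0.1493 0.008 ]
top corner [0.6237 0.2895 0.008 ]
top corner [0.5491 0.3017 0.008 ]
knob top [0.5595 0.1444 0.16  ]
knob side [0.5666 0.1507 0.163 ]
corner side [0.5524 0.3063 0.008 ]
```

```bash
cat > go.py <<'E'
import sys
from h import *
from scipy.spatial.transform import Rotation as Ro
# go.py x y z closing_angle : remaining shift in tool axes (full scale 0.2) and yaw (full scale pi)
def rem(x,y,z,a):
    s=ctrl.get_state();M=Ro.from_rotvec(s["tool_rot"]).as_matrix()
    d=M.T@(np.array([x,y,z])-s["position"])
    ty=np.array([np.cos(a),np.sin(a),0]);v=M.T@ty
    ang=np.arctan2(-v[0],v[1]);ang=(ang+np.pi/2)%np.pi-np.pi/2
    print("t",round(float(s["time"]),2),"pos",np.round(s["position"],4),"zax",M[:,2].round(3),"yaxang",round(float(np.arctan2(M[1,1],M[0,1])),4),"q7",np.round(s["joint_positions"][6],2))
    print("shift",(d/.2).round(4),"yaw",round(float(ang/np.pi),4),"F",np.round(s["ft_force"],1),"grip",round(float(s["grip_width"]),3),round(float(s["grip_force"]),1))
rem(*map(float,sys.argv[1:5]))
E
python3 go.py .50 .30 .40 .184; python3 go.py .549 -.314 .30 .184
```

```text
t 1.3 pos [0.2081 0.6158 0.4048] zax [ 0.  0. -1.] yaxang 1.245 q7 -0.06
shift [-1.8883 -1.0287  0.0239] yaw 0.3377 F [ 0.3  0.3 -0.1] grip 1.001 0.0
t 1.3 pos [0.2081 0.6158 0.4048] zax [ 0.  0. -1.] yaxang 1.245 q7 -0.06
shift [-3.1029 -3.8589  0.5238] yaw 0.3377 F [ 0.3  0.3 -0.1] grip 1.001 0.0
```

```bash
python3 -m jog '{"translation": [[-0.3,-0.1,0],[-0.58,-0.25,0],[-0.85,-0.45,0],[-1,-0.6,0]], "yaw": [0,0,0,0], "jaw": [0,0,0,0]}' 40
python3 -m jog '{"translation": [[-0.25,-0.15,0],[-0.5,-0.35,0],[-0.7,-0.6,0],[-0.85,-0.85,0],[-0.9,-0.95,0]], "yaw": [0,0,0,0,0], "jaw": [0,0,0,0,0]}'
python3 go.py .549 -.314 .30 .184
```

```text
time: 1.8
position: [0.3613, 0.4355, 0.4049]
tool_rot: [0.514, 3.098, 0.0]
ft_force: [0.0, 0.3, 0.3]
grip_width: 0.998
grip_force: 0.0
time: 2.42
position: [0.47, 0.1959, 0.4052]
tool_rot: [0.519, 3.097, -0.0]
ft_force: [0.5, 1.6, 0.2]
grip_width: 1.002
grip_force: 0.0
t 2.42 pos [0.47   0.1959 0.4052] zax [ 0.001 -0.    -1.   ] yaxang 1.2386 q7 0.8
shift [-1.204  -2.2812  0.5275] yaw 0.3357 F [0.5 1.6 0.2] grip 1.002 0.0
```

```bash
python3 -m jog '{"translation": [[-0.1,-0.28,0],[-0.23,-0.55,0],[-0.36,-0.8,0],[-0.5,-1,0]], "yaw": [0,0,0,0], "jaw": [0,0,0,0]}'
python3 -m jog '{"translation": [[-0.15,-0.27,0],[-0.3,-0.55,0.1],[-0.45,-0.8,0.2],[-0.55,-1,0.3],[-0.55,-1,0.3],[-0.55,-1,0.3]], "yaw": [0.05,0.1,0.16,0.22,0.28,0.3357], "jaw": [0,0,0,0,0,0]}'
python3 go.py .549 -.314 .30 .184
```

```text
time: 2.92
position: [0.4994, -0.0235, 0.4053]
tool_rot: [0.511, 3.099, 0.001]
ft_force: [1.7, 0.6, -0.2]
grip_width: 0.995
grip_force: 0.0
time: 3.68
position: [0.5396, -0.2466, 0.3443]
tool_rot: [-2.009, -2.414, 0.001]
ft_force: [-0.7, -0.1, 0.5]
grip_width: 1.004
grip_force: 0.0
t 3.67 pos [ 0.5396 -0.2466  0.3443] zax [-0.001 -0.    -1.   ] yaxang 0.1826 q7 0.74
shift [-0.34   -0.0147  0.2213] yaw -0.0004 F [-0.7 -0.1  0.5] grip 1.004 0.0
```

```bash
python3 -m jog '{"translation": [[-0.2,-0.015,0.1],[-0.34,-0.015,0.22],[-0.34,-0.015,0.32],[-0.34,-0.015,0.32]], "yaw": [0,0,0,0], "jaw": [0,0,0,0]}'
python3 go.py .549 -.314 .207 .184
python3 - <<'E'
from h import *
for n,c in(("top",(320,160)),("side",(340,180))):
    im=ctrl.get_image(n);x,y=c
    s=ctrl.get_state();p=s["position"]
    q=im["pixels"].copy()
    print(n,proj(im,p-[0,0,.182]),proj(im,p))
    globals()[n]=cv2.resize(q[y:y+130,x:x+130],None,fx=3,fy=3,interpolation=cv2.INTER_CUBIC)
cv2.imwrite("pics/above.png",np.hstack([top,side]))
E
```

```text
time: 4.18
position: [0.5493, -0.3117, 0.2788]
tool_rot: [-1.997, -2.42, 0.001]
ft_force: [0.8, -0.3, 0.1]
grip_width: 1.0
grip_force: 0.0
t 4.17 pos [ 0.5493 -0.3117  0.2788] zax [-0.003  0.002 -1.   ] yaxang 0.1908 q7 0.91
shift [-0.0119 -0.0028  0.3589] yaw 0.0022 F [ 0.8 -0.3  0.1] grip 1.0 0.0
top [372.79808428 208.89009239] [386.98238389 197.36427296]
side [403.53413782 256.24405552] [422.65939107 206.14103415]
```

View pics/above.png

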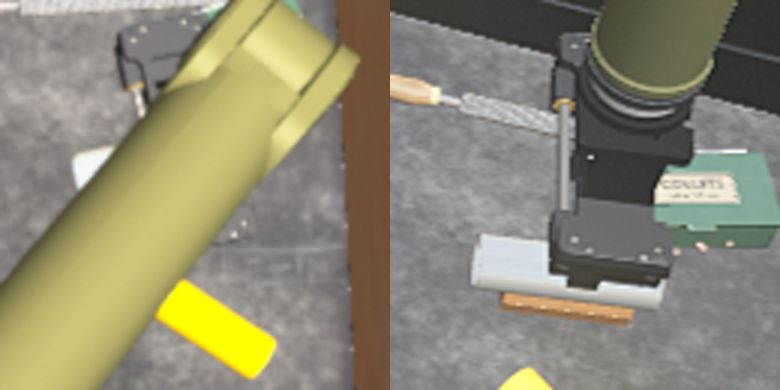

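```bash
python3 -m jog '{"translation": [[-0.012,-0.003,0],[-0.012,-0.003,0.15],[-0.012,-0.003,0.27],[-0.012,-0.003,0.35],[-0.012,-0.003,0.35],[-0.012,-0.003,0.35]], "yaw": [0,0,0,0,0,0], "jaw": [0.25,0.25,0.25,0.25,0.25,0.25]}'
python3 -m jog '{"translation": [[0,0,0],[0,0,0],[0,0,0],[0,0,0],[0,0,0],[0,0,0]], "yaw": [0,0,0,0,0,0], "jaw": [0.35,0.45,0.6,0.6,0.6,0.6]}' 25
python3 go.py .549 -.314 .207 .184
```

```text
time: 5.03
position: [0.55, -0.3158, 0.2119]
tool_rot: [1.999, 2.421, 0.001]
ft_force: [-0.7, -0.6, -0.4]
grip_width: 0.753
grip_force: 0.0
time: 5.78
position: [0.5494, -0.3157, 0.211]
tool_rot: [-2.0, -2.422, 0.0]
ft_force: [-3.1, 0.1, 5.0]
grip_width: 0.498
grip_force: 25.0
t 5.78 pos [ 0.5494 -0.3157  0.211 ] zax [-0.  0. -1.] yaxang 0.1903 q7 0.96
shift [ 0.0085 -0.0003  0.0201] yaw 0.002 F [-3.1  0.1  5. ] grip 0.498 25.0
```

```bash
python3 -m jog '{"translation": [[0,0,-0.05],[0,0,-0.2],[0,0,-0.4],[0,0,-0.6],[0,0,-0.6]], "yaw": [0,0,0,0,0], "jaw": [0.6,0.6,0.6,0.6,0.6]}' 40
python3 go.py .5434 .0304 .33 -.163
```

```text
time: 6.4
position: [0.5506, -0.3163, 0.3345]
tool_rot: [1.996, 2.417, 0.004]
ft_force: [-0.1, -0.7, -1.8]
grip_width: 0.492
grip_force: 40.0
t 6.4 pos [ 0.5506 -0.3163  0.3345] zax [ 0.007 -0.003 -1.   ] yaxang 0.1904 q7 0.89
shift [1.7092 0.2927 0.0179] yaw 0.1125 F [-0.1 -0.7 -1.8] grip 0.492 40.0
```

```bash
python3 -m jog '{"translation": [[0.1,0,0],[0.3,0.05,0],[0.55,0.08,0],[0.75,0.12,0],[0.9,0.15,0]], "yaw": [0,0,0.03,0.06,0.11], "jaw": [0.6,0.6,0.6,0.6,0.6]}' 40
python3 go.py .5434 .0304 .30 -.163
```

```text
time: 7.02
position: [0.5446, -0.1303, 0.3293]
tool_rot: [-2.388, -2.038, 0.001]
ft_force: [0.7, -0.3, -2.6]
grip_width: 0.498
grip_force: 40.0
t 7.03 pos [ 0.5446 -0.1303  0.3293] zax [-0.002  0.001 -1.   ] yaxang -0.1577 q7 0.18
shift [ 0.7925 -0.1319  0.1476] yaw 0.0017 F [ 0.7 -0.3 -2.6] grip 0.498 40.0
```

```bash
python3 -m jog '{"translation": [[0.2,-0.03,0],[0.45,-0.07,0],[0.65,-0.1,0.1],[0.76,-0.12,0.14],[0.79,-0.13,0.15],[0.79,-0.13,0.15],[0.79,-0.13,0.15]], "yaw": [0,0,0,0,0,0,0], "jaw": [0.6,0.6,0.6,0.6,0.6,0.6,0.6]}' 40
python3 go.py .5434 .0304 .30 -.163
python3 - <<'E'
from fit import *
p=ctrl.get_state()["position"]
for n,c in(("top",(150,150)),("side",(160,150))):
    im=ctrl.get_image(n);x,y=c
    for r in ctrl.silhouettes("loose_tube",im):
        print(n,round(r["p"],2),np.round(r["at"],1),r["region"].sum(),end=" ")
        if abs(r["at"][0]-245)<35 and n=="side": print(fit([im],[r["region"]],p[2]-.174,[p[0],p[1],-.163]))
    globals()[n]=cv2.resize(im["pixels"][y:y+130,x:x+130],None,fx=3,fy=3,interpolation=cv2.INTER_CUBIC)
cv2.imwrite("pics/stage.png",np.hstack([top,side]))
E
```

```text
time: 7.9
position: [0.5439, 0.0254, 0.3011]
tool_rot: [2.389, 2.039, 0.001]
ft_force: [0.5, 0.2, -1.2]
grip_width: 0.495
grip_force: 40.0
t 7.9 pos [0.5439 0.0254 0.3011] zax [ 0.001 -0.    -1.   ] yaxang -0.1576 q7 -0.13
shift [ 0.0243 -0.0063  0.0055] yaw 0.0017 F [ 0.5  0.2 -1.2] grip 0.495 40.0
top 0.67 [386.4 264.3] 874 top 0.49 [268.5 213.2] 219 side 0.93 [275.1 215.3] 503 (array([ 0.54821871,  0.02476899, -0.20855908]), np.float64(0.5940469315974592))
side 0.68 [402.4 336.1] 1423
```

View pics/stage.png

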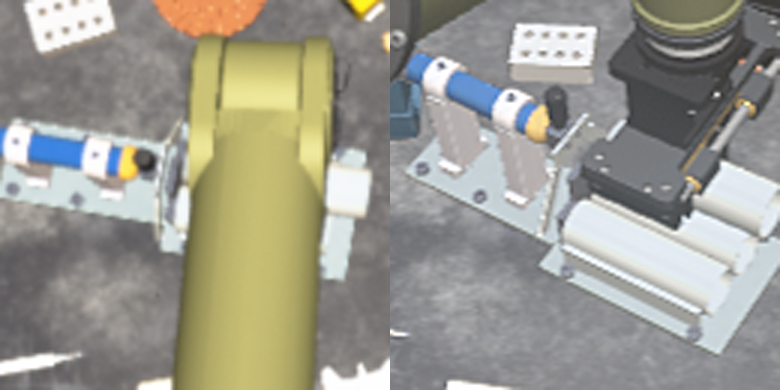

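```bash
python3 -m jog '{"translation": [[0.01,-0.006,0.08],[0.025,-0.006,0.18],[0.025,-0.006,0.25],[0.025,-0.006,0.25],[0.025,-0.006,0.25]], "yaw": [0,0,0,0,0], "jaw": [0.6,0.6,0.6,0.6,0.6]}' 40
python3 go.py .5483 .060 .242 -.163
```

```text
time: 8.72
position: [0.5436, 0.032, 0.2511]
tool_rot: [2.387, 2.042, 0.001]
ft_force: [-0.2, -0.6, -1.5]
grip_width: 0.498
grip_force: 40.0
t 8.72 pos [0.5436 0.032  0.2511] zax [ 0.001 -0.    -1.   ] yaxang -0.1555 q7 -0.1
shift [0.142  0.0016 0.0454] yaw 0.0024 F [-0.2 -0.6 -1.5] grip 0.498 40.0
```

```bash
python3 -m jog '{"translation": [[0.03,0.001,0],[0.06,0.001,0.01],[0.09,0.001,0.02],[0.09,0.001,0.025],[0.09,0.001,0.025]], "yaw": [0.0024,0.0024,0.0024,0.0024,0.0024], "jaw": [0.6,0.6,0.6,0.6,0.6]}' 40
python3 go.py .5483 .060 .242 -.163
python3 - <<'E'
from h import *
s=ctrl.get_state();p=s["position"]
out=[]
for n,(x,y) in(("top",(190,170)),("side",(190,150))):
    im=ctrl.get_image(n)
    a=-.163;u=np.array([-np.sin(a),np.cos(a),0]);c=p-[0,0,.174]
    print(n,proj(im,c+.07*u),proj(im,c-.07*u))
    out.append(cv2.resize(im["pixels"][y:y+100,x:x+100],None,fx=4,fy=4,interpolation=cv2.INTER_CUBIC))
cv2.imwrite("pics/near.png",np.hstack(out))
E
```

```text
time: 9.35
position: [0.5462, 0.0499, 0.2456]
tool_rot: [2.394, 2.034, -0.001]
ft_force: [-0.1, 0.3, -2.3]
grip_width: 0.496
grip_force: 40.0
t 9.35 pos [0.5462 0.0499 0.2456] zax [-0. -0. -1.] yaxang -0.1626 q7 -0.13
shift [0.0517 0.0021 0.0181] yaw 0.0001 F [-0.1  0.3 -2.3] grip 0.496 40.0
top [211.89833925 208.45164114] [262.91923465 216.46586636]
side [229.00985397 209.91409707] [278.443566   232.45856395]
```

View pics/near.png

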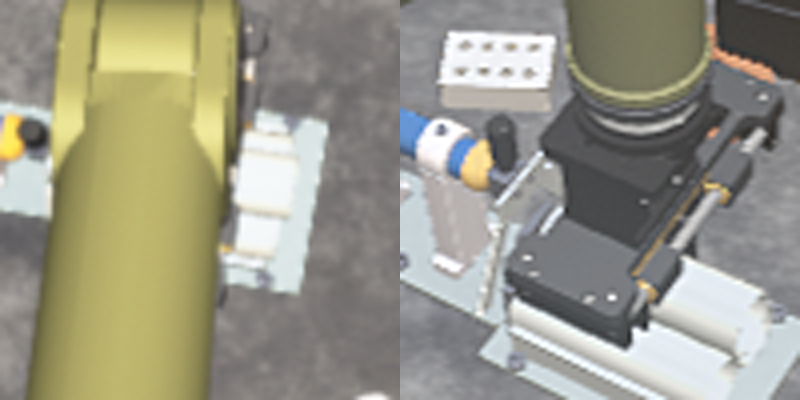

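```bash
python3 -m jog '{"translation": [[0.008,0,0],[0.016,0.001,0],[0.024,0.001,0],[0.03,0.001,0],[0.03,0.001,0]], "yaw": [0,0,0,0,0], "jaw": [0.6,0.6,0.6,0.6,0.6]}' 40
python3 go.py .5483 .060 .242 -.163
```

```text
time: 10.07
position: [0.5475, 0.056, 0.2458]
tool_rot: [-2.394, -2.034, -0.0]
ft_force: [0.8, 0.3, -1.4]
grip_width: 0.497
grip_force: 40.0
t 10.07 pos [0.5475 0.056  0.2458] zax [ 0.  0. -1.] yaxang -0.1625 q7 -0.14
shift [0.0204 0.0008 0.0189] yaw 0.0002 F [ 0.8  0.3 -1.4] grip 0.497 40.0
```

```bash
python3 -m jog '{"translation": [[0.005,0,0],[0.01,0,0],[0.015,0,0],[0.015,0,0]], "yaw": [0,0,0,0], "jaw": [0.6,0.6,0.6,0.6]}' 40; python3 -m jog '{"translation": [[0.005,0,0],[0.01,0,0],[0.01,0,0]], "yaw": [0,0,0], "jaw": [0.6,0.6,0.6]}' 40
```

```text
time: 10.58
position: [0.5479, 0.0582, 0.2457]
tool_rot: [2.395, 2.033, -0.001]
ft_force: [0.3, -1.7, -1.7]
grip_width: 0.494
grip_force: 40.0
time: 10.95
position: [0.5479, 0.0587, 0.2456]
tool_rot: [2.395, 2.031, -0.005]
ft_force: [-1.6, -5.9, -1.4]
grip_width: 0.492
grip_force: 40.0
```

```bash
python3 -m jog '{"translation": [[0,0,0.005],[0,0,0.01],[0,0,0.014],[0,0,0.014]], "yaw": [0,0,0,0], "jaw": [0.6,0.6,0.6,0.6]}' 40; python3 -m jog '{"translation": [[0,0,0.004],[0,0,0.006],[0,0,0.006]], "yaw": [0,0,0], "jaw": [0.6,0.6,0.6]}' 40
```

```text
time: 11.45
position: [0.5482, 0.0585, 0.2434]
tool_rot: [2.395, 2.03, -0.003]
ft_force: [-2.1, -7.0, 3.3]
grip_width: 0.493
grip_force: 40.0
time: 11.82
position: [0.5484, 0.0585, 0.2429]
tool_rot: [2.396, 2.03, -0.003]
ft_force: [-3.6, -6.9, 7.9]
grip_width: 0.496
grip_force: 40.0
```

```bash
python3 -m jog '{"translation": [[0,-0.005,0],[0,-0.006,0.003],[0,-0.006,0.003],[0,-0.006,0.003]], "yaw": [0,0,0,0], "jaw": [0.6,0.6,0.6,0.6]}' 40
```

```text
time: 12.32
position: [0.5478, 0.0585, 0.2427]
tool_rot: [2.395, 2.029, -0.0]
ft_force: [-2.3, -6.9, 8.4]
grip_width: 0.498
grip_force: 40.0
```

```bash
python3 -m jog '{"translation": [[0,0,0],[0,0,0],[0,0,0],[0,0,0],[0,0,0]], "yaw": [0,0,0,0,0], "jaw": [0.45,0.4,0.35,0.3,0.3]}' 20
python3 -m jog '{"translation": [[0,0,-0.05],[0,0,-0.2],[0,0,-0.4],[0,0,-0.55],[0,0,-0.55]], "yaw": [0,0,0,0,0], "jaw": [0.3,0.3,0.3,0.3,0.3]}' 20
python3 go.py .5483 .060 .35 -.163
```

```text
time: 12.95
position: [0.5471, 0.0612, 0.2411]
tool_rot: [-2.394, -2.034, -0.0]
ft_force: [0.5, -0.6, -0.2]
grip_width: 0.691
grip_force: 0.0
time: 13.58
position: [0.5481, 0.0607, 0.3544]
tool_rot: [2.393, 2.032, 0.009]
ft_force: [0.2, 0.2, -0.2]
grip_width: 0.698
grip_force: 0.0
t 13.57 pos [0.5481 0.0607 0.3544] zax [ 0.006  0.002 -1.   ] yaxang -0.1629 q7 -0.22
shift [-0.0033  0.0016  0.022 ] yaw 0.0 F [ 0.2  0.2 -0.2] grip 0.698 0.0
```

```bash
python3 -m jog '{"translation": [[0.1,0,-0.05],[0.25,0,-0.08],[0.38,0,-0.08],[0.44,0,-0.08],[0.44,0,-0.08],[0.44,0,-0.08]], "yaw": [0,0,0,0,0,0], "jaw": [0.5,0.5,0.5,0.5,0.5,0.5]}' 20
python3 go.py .563 .148 .314 -.163
python3 - <<'E'
from h import *
p=ctrl.get_state()["position"];out=[]
for n,(x,y) in(("top",(170,160)),("side",(180,140))):
    im=ctrl.get_image(n)
    print(n,"tip",proj(im,p-[0,0,.182]))
    out.append(cv2.resize(im["pixels"][y:y+110,x:x+130],None,fx=3,fy=3,interpolation=cv2.INTER_CUBIC))
cv2.imwrite("pics/knob.png",np.hstack(out))
E
```

```text
time: 14.32
position: [0.5614, 0.1465, 0.3669]
tool_rot: [2.396, 2.031, -0.002]
ft_force: [-0.1, -0.7, 0.6]
grip_width: 0.498
grip_force: 0.0
t 14.32 pos [0.5614 0.1465 0.3669] zax [-0.    -0.001 -1.   ] yaxang -0.1644 q7 -0.35
shift [0.0089 0.0069 0.2644] yaw -0.0004 F [-0.1 -0.7  0.6] grip 0.498 0.0
top tip [195.93264128 200.31766957]
side tip [214.5548785  175.42830558]
```

View pics/knob.png

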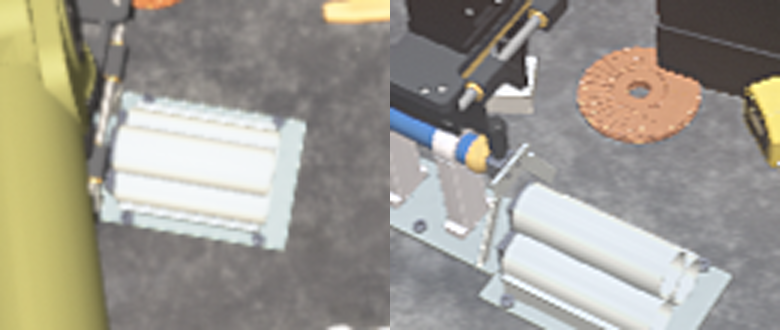

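```bash
python3 -m jog '{"translation": [[0.005,0.006,0.06],[0.005,0.006,0.14],[0.005,0.006,0.2],[0.005,0.006,0.25],[0.005,0.006,0.255],[0.005,0.006,0.255]], "yaw": [0,0,0,0,0,0], "jaw": [0.5,0.5,0.5,0.5,0.5,0.5]}' 20
python3 -m jog '{"translation": [[0,0,0],[0,0,0],[0,0,0],[0,0,0],[0,0,0],[0,0,0]], "yaw": [0,0,0,0,0,0], "jaw": [0.6,0.7,0.8,0.9,0.9,0.9]}' 20
python3 go.py .563 .148 .314 -.163
```

```text
time: 15.18
position: [0.5629, 0.1486, 0.3164]
tool_rot: [2.395, 2.033, 0.001]
ft_force: [0.0, 0.6, 0.2]
grip_width: 0.503
grip_force: 0.0
time: 15.92
position: [0.5621, 0.1488, 0.3163]
tool_rot: [-2.393, -2.033, 0.002]
ft_force: [-5.9, 0.4, 4.6]
grip_width: 0.201
grip_force: 20.0
t 15.93 pos [0.5621 0.1488 0.3163] zax [-0.002  0.    -1.   ] yaxang -0.1624 q7 -0.32
shift [-0.0031  0.0053  0.0113] yaw 0.0002 F [-5.9  0.4  4.6] grip 0.201 20.0
```

```bash
python3 -m jog '{"translation": [[0,-0.005,0],[0,-0.005,0],[0,-0.005,0],[0,-0.005,0]], "yaw": [0,0,0,0], "jaw": [0.95,0.95,0.95,0.95]}' 50
python3 -c "
from bench import ctrl;s=ctrl.get_state();print(s['position'],s['ft_force'],s['grip_width'])"
```

```text
time: 16.42
position: [0.5617, 0.1488, 0.3163]
tool_rot: [-2.394, -2.033, -0.0]
ft_force: [-2.6, 0.3, 4.1]
grip_width: 0.196
grip_force: 50.0
[0.56167075 0.14878779 0.31625434] [-2.56878836  0.3120555   4.08298162] 0.19558068819333035
```

```bash
python3 -m jog '{"translation": [[-0.02,0,0],[-0.05,0,0],[-0.09,0,0],[-0.13,0,0],[-0.17,0,0],[-0.2,0,0],[-0.2,0,0]], "yaw": [0,0,0,0,0,0,0], "jaw": [0.95,0.95,0.95,0.95,0.95,0.95,0.95]}' 50
```

```text
time: 17.3
position: [0.5552, 0.1123, 0.3163]
tool_rot: [-2.39, -2.034, -0.008]
ft_force: [-0.7, 9.4, 0.3]
grip_width: 0.189
grip_force: 50.0
```

```bash
python3 -m jog '{"translation": [[-0.03,0,0],[-0.07,0,0],[-0.11,0,0],[-0.15,0,0],[-0.19,0,0],[-0.22,0,0],[-0.22,0,0],[-0.22,0,0]], "yaw": [0,0,0,0,0,0,0,0], "jaw": [0.95,0.95,0.95,0.95,0.95,0.95,0.95,0.95]}' 50
cat > tr.py <<'E'
from h import *
from scipy.spatial.transform import Rotation as Ro
s=ctrl.get_state();z=Ro.from_rotvec(s["tool_rot"]).as_matrix()[:,2];a=-.163
d=np.array(s["position"])-[.56167,.14879,.31625];g=d+.164*(z+[0,0,1])
u=np.array([np.sin(a),-np.cos(a),0]);n=np.array([np.cos(a),np.sin(a),0]);F=np.array(s["ft_force"])
print(s["time"],"travel tcp",d@u*1e3,"grasp",g@u*1e3,"lat",g@n*1e3,"F axial",F@-u,"lat",F@n,F[2],"grip",s["grip_width"])
E
python3 tr.py
```

```text
time: 18.3
position: [0.5482, 0.071, 0.3163]
tool_rot: [-2.387, -2.035, -0.01]
ft_force: [-1.4, 12.0, 0.3]
grip_width: 0.197
grip_force: 50.0
18.3 travel tcp 78.98659246101299 grasp 77.66658280812081 lat -0.6492908239769198 F axial 11.63689860338584 lat -3.3529732480751044 0.28078325808468607 grip 0.1965732404023436
```

```bash
python3 -m jog '{"translation": [[-0.015,0,0],[-0.03,0,0],[-0.042,0,0],[-0.042,0,0],[-0.042,0,0],[-0.042,0,0]], "yaw": [0,0,0,0,0,0], "jaw": [0.95,0.95,0.95,0.95,0.95,0.95]}' 50
python3 tr.py
python3 - <<'E'
from h import *
out=[]
acc=[]
for i in range(4): im=ctrl.get_image("side");acc.append(im["pixels"].astype(float))
im2=np.mean(acc,0).astype(np.uint8)
out=[cv2.resize(im2[160:235,170:270],None,fx=8,fy=8,interpolation=cv2.INTER_CUBIC)]
a=-.163;o=np.array([.5594,.1291,0]);u=np.array([-np.sin(a),np.cos(a),0])
for y in(.030,.0,-.02,-.065): print(y,proj(im,o+u*y+[0,0,.112]))
cv2.imwrite("pics/ring.png",out[0])
E
```

```text
time: 19.05
position: [0.5468, 0.0631, 0.3163]
tool_rot: [-2.386, -2.035, -0.01]
ft_force: [-0.5, 12.6, 0.9]
grip_width: 0.195
grip_force: 50.0
19.05 travel tcp 86.99519785513294 grasp 85.613824575075 lat -0.6916724994116439 F axial 12.337250452682584 lat -2.489173286528153 0.9083776467479715 grip 0.1953651600676796
0.03 [213.67483243 193.34181975]
0.0 [224.04888722 198.00157599]
-0.02 [231.05124722 201.1468544 ]
-0.065 [247.06510939 208.33986577]
```

View pics/ring.png

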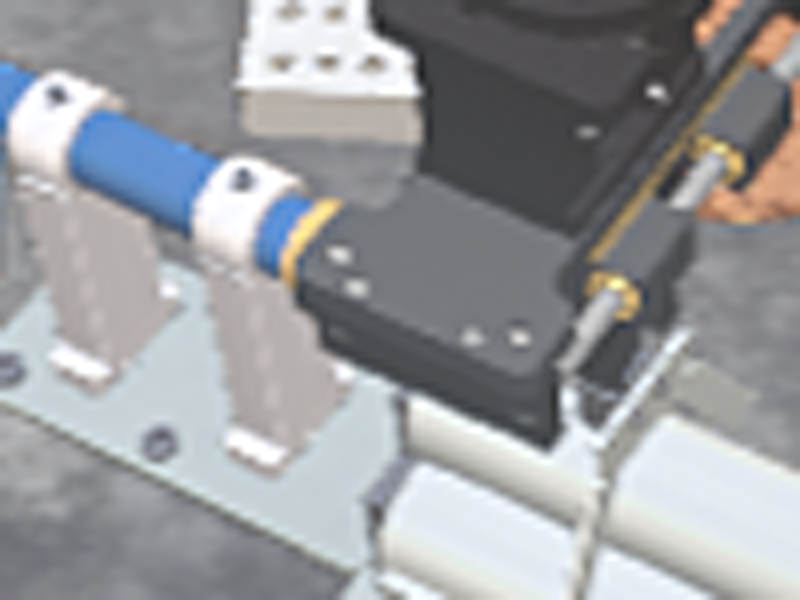

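Run:
```python
from h import *
acc=[]
for i in range(4): im=ctrl.get_image("top");acc.append(im["pixels"].astype(float))
m=np.mean(acc,0)
a=-.163;o=np.array([.5594,.1291,0]);u=np.array([-np.sin(a),np.cos(a),0])
for y in(.030,.028,0): print(y,proj(im,o+u*y+[0,0,.112]))
c=m[180:230,160:260].astype(np.uint8)
r=m[...,2]-np.maximum(m[...,1],m[...,0]);r=r[190:225,170:225];i=np.argwhere(r>35);print([(int(x+170),int(y+190),int(r[y,x]),m[y+190,x+170].astype(int).tolist()) for y,x in i][:30])
cv2.imwrite("pics/ringtop.png",cv2.resize(c,None,fx=8,fy=8,interpolation=cv2.INTER_NEAREST))
```

```text
0.03 [195.1730732  203.76200281]
0.028 [195.91924701 203.87913688]
0 [206.37122262 205.51988382]
[(193, 199, 37, [97, 198, 235]), (190, 208, 42, [85, 205, 248]), (193, 208, 45, [77, 199, 245]), (190, 209, 50, [99, 167, 217]), (191, 209, 50, [91, 176, 226]), (192, 209, 45, [101, 188, 234]), (193, 209, 45, [100, 176, 221])]
```

View pics/ringtop.png

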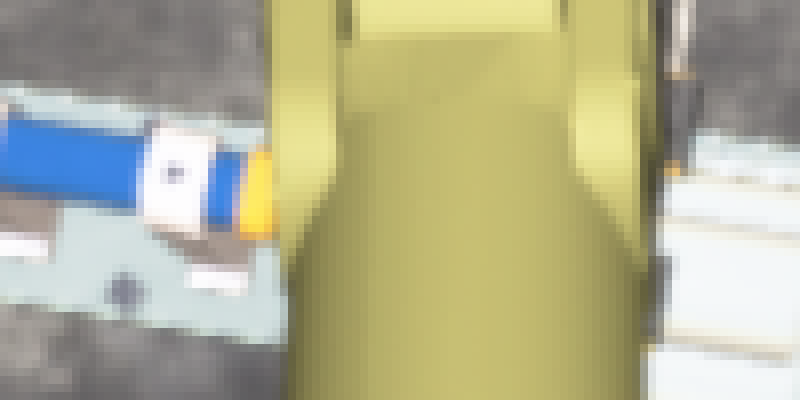

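```bash
python3 -m jog '{"translation": [[-0.003,0,0],[-0.005,0,0],[-0.005,0,0],[-0.005,0,0],[-0.005,0,0],[-0.005,0,0]], "yaw": [0,0,0,0,0,0], "jaw": [0.95,0.95,0.95,0.95,0.95,0.95]}' 50
python3 tr.py
python3 - <<'E'
from h import *
s=ctrl.get_image("side")["pixels"];o=cv2.imread("pics/side0.png")
f=lambda i,x,y:cv2.resize(i[y:y+75,x:x+100],None,fx=4,fy=4,interpolation=cv2.INTER_CUBIC)
t=ctrl.get_image("top")["pixels"]
cv2.imwrite("pics/end.png",np.vstack([np.hstack([f(o,190,170),f(s,220,182)]),np.hstack([f(t,200,175),f(s,190,170)])]))
E
```

```text
time: 20.2
position: [0.5467, 0.0624, 0.3163]
tool_rot: [-2.386, -2.036, -0.011]
ft_force: [-1.1, 12.5, 0.9]
grip_width: 0.193
grip_force: 50.0
20.2 travel tcp 87.69275538587935 grasp 86.2305921423708 lat -0.6955906727978778 F axial 12.164999087518124 lat -3.09473026790126 0.8802365748534542 grip 0.192781506905942
```

View pics/end.png

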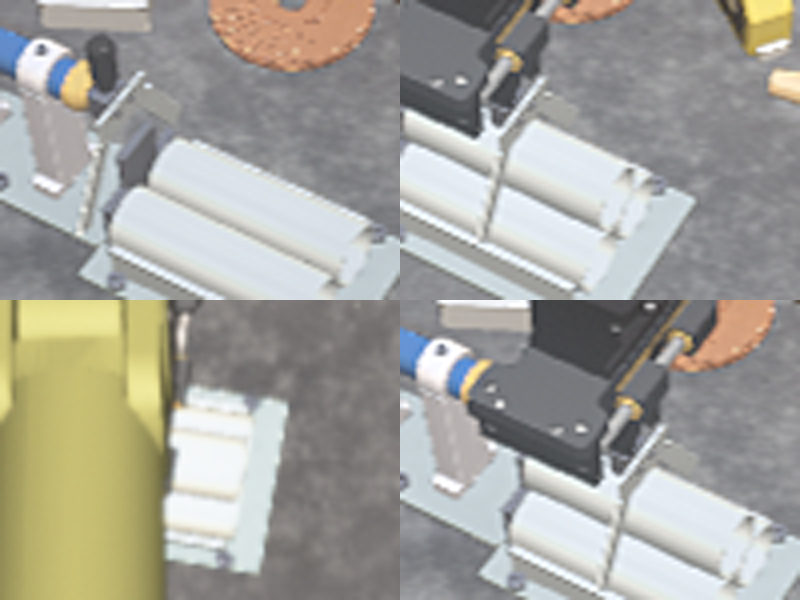

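The last picture shows the three tubes nested, with their ends in line. The gate's edge has moved from side (225.5,188.7) to (256.2,202.0), about 86 mm, which agrees with the arm's own measurement. Both views hide the ring itself. I'm handing in.

```bash
python3 -c "
from bench import ctrl;print(ctrl.close_job())"
```

```text
the job is handed in; nothing more can be done
None
```

Handed in at about 20 s with the loose tube nested against the stop plate and the knob still held; rod travel is about 86 mm (ring clear at 85), gauged from arm position and gate movement because the gripper and arm hid the ring in both cameras.

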